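# Reload and lock the royal jelly vial mixer

### The arm

A 7-joint arm with a two-finger parallel gripper is mounted at the origin on the work surface. World frame = base frame: x ahead of the robot, y to its left, z up, the work surface at z = 0. Lengths are in m, angles in rad, forces in N, time in s.
With the tool pointing down it reaches from about 0.425 to 0.95 m from the base axis. Payload 4.7 kg.
Tool frame: the origin (TCP) lies at the very end of the fingers, on their centre line; the grasp point (between the pads) lies 19 mm behind it; z points along the fingers, y is the line along which they close (so a half turn about z gives the same grasp; the last joint's range is limited). The gripper opens to 87 mm and grips with 3 to 60 N. Pads are 19 mm wide; open, the fingers measure 117 mm over their backs; the gripper's body (75 mm by 190 mm) begins 51 mm behind the grasp point.
Start: joints at [1.253, 0.469, -0.049, 1.532, 0.024, 1.141, -0.082], TCP at [0.192, -0.647, 0.223] pointing down, gripper open.
Joint ranges: [-2.59, 2.59], [-0.33, 1.99], [-1.39, 1.29], [0.1, 2.45], [-1.04, 4.18], [0.21, 1.99], [-2.66, 2.66]. Speed limits (rad/s): [2.57, 2.57, 3.14, 3.14, 3.14, 3.14, 3.14].

### API

Orientations are given as a 3x3 rotation matrix whose columns are the frame's x, y, z axes.
In Python, from bench import env, camera, camera_params, ticket gives the robot as it stands.
- The arm moves only by the tool arm_command, never from a script. Its argument "rows" is a list of rows, each a list of 7 numbers: the opening, from 0 (shut) to 1 (fully open), then the shift along the tool's x, y, z each as a share of 25 cm, from -1 to 1, then the turn, a rotation vector about the tool's x, y, z each as a share of pi rad, from -1 to 1. In form: [[gripper, tx, ty, tz, ax, ay, az], ...]. A call has 1 to 5 rows; each row is the pose to reach, as a shift and turn from the pose commanded when the call began, along the tool's axes at that moment, turning the shorter way round; what a row does not reach only later rows make up. A row lasts 1/10 s, in which the tool goes at most 50 mm and 8.59 degrees, less where a joint would pass 70% of its speed; a pose out of reach is approached as far as the arm can. A call with a number of a shift or a turn outside -1 to 1 is refused whole. A call with a gripper value outside its range is refused whole. The fingers move at their own pace and stop on an object; "squeeze" is the grip in N (left out, the last holds). Time passes only in rows, so rows that repeat a pose let the fingers close. It gives the time, the measured TCP pose, the force, the opening and the grip force at its end, in the units of the state.
- env.read_state(): the state, without advancing time (a new reading comes with each control period).
- camera(name): name is "side" or "top" or "wrist"; returns the picture (400x640x3 uint8, red, green, blue); there is no depth.
- camera_params(name): a dict with "fovy" (degrees; the focal length in pixels is half the picture's height over the tangent of half this angle, whatever the lens; pixels are square), "cx", "cy" (the principal point, pixels), "cam_to_world" (4x4, takes a point from camera to world coordinates); the wrist camera has in their place "tool_from_camera" (4x4, takes a point from camera to tool coordinates, whose origin is the TCP and whose axes are the flange's). Camera axes: x right, y down, z forward; pixel columns grow to the right and rows downward; lengths in m; the calibration is good to about 2 mm. A picture is of the moment at which its call begins: read the wrist's pose just before it. camera_params takes no time and is no camera call.
- ticket.job_done(): hands the job in; it is judged then, once.
The state is a dict: "clock": time; "q": joint angles; "joint_vel": joint speeds; "tau": joint torques, N m; "eef_pos": TCP position; "eef_rot": TCP orientation; "force": force on the tool from outside, world axes, zero at the start; "ft_torque": the same for the moment, N m; "grip_width": finger opening in m; "grip_force": force on a finger pad.
Only numpy, scipy, OpenCV 4.12 (cv2) and the standard library are available. Lean on these libraries where they do the work, as an engineer would, in place of code of your own. Each camera call takes 0.05 s, during which the arm holds its last target. There are 200 camera calls.

### The job

Take every finished (blue-capped) vial out of the mixer and stand it upright on the grey tray, and put every fresh (orange-capped) vial from the bench fully home in a free socket of the mixer; leave the white-capped control vial in its socket. When all the vials are in place, press the red sprung lever down until its catch holds it, so that the keeper plate stays over the caps. Leave the spray bottle, bucket and wooden cell bar where they are.

Things in the scene. Friction and masses are not known exactly. Their poses are not given: they have to be found in the camera images.
- mixer: White fixed mixer, 160 deep (x -70 to +90) x 284 x 55 mm, on it a black block (60 x 270 mm, centred 30 mm towards the robot, -x; top at 85 mm) with 5 round sockets in a row along y, 54 mm apart, 35 mm wide, 26 deep; a seated vial stands 28 mm out. Origin: centre of underside, bench level; x points away from the robot at yaw 0. Lever on its right (-y) side.
- seat0 (a point): Centre of the floor of socket 0 (0 is the rightmost, 4 the leftmost seen from the robot), 59 mm above the bench and 26 mm below the socket's mouth.
- seat1 (a point): Centre of the floor of socket 1 (0 is the rightmost, 4 the leftmost seen from the robot), 59 mm above the bench and 26 mm below the socket's mouth.
- seat2 (a point): Centre of the floor of socket 2 (0 is the rightmost, 4 the leftmost seen from the robot), 59 mm above the bench and 26 mm below the socket's mouth.
- seat3 (a point): Centre of the floor of socket 3 (0 is the rightmost, 4 the leftmost seen from the robot), 59 mm above the bench and 26 mm below the socket's mouth.
- seat4 (a point): Centre of the floor of socket 4 (0 is the rightmost, 4 the leftmost seen from the robot), 59 mm above the bench and 26 mm below the socket's mouth.
- lever (a joint): Angle of the sprung lever, rad: 0 = up (0.55 above level, held up by its spring), 0.55 = fully down, level, on its stop. Pressing takes up to about 12 N at the pad; past about 0.47 the catch snaps in and holds it at 0.55; let go earlier and it springs up. It drives the keeper plate 40 mm forward, which cannot close over a vial that is not fully home.
- pad (a point): Centre of the top face of the red pad on the lever (46 mm long, 34 mm wide, 12 mm thick), 115 mm from the hinge; about 155 mm above the bench when up and 96 mm when latched.
- lever_hinge (a point): Hinge of the lever, on the mixer, 90 mm above the bench; the hinge line runs along the mixer's y and the lever points from it towards the robot (-x of the mixer).
- keeper (a joint): Slide of the aluminium keeper plate in m, driven by the lever: 0 = back (its front edge 45 mm behind the line of the sockets), 0.040 = forward over the rear half of the caps. Underside 116 mm, top 124 mm above the bench; 260 mm wide.
- control: Glass sample vial, 32 mm diameter, 54 mm tall, about 60 g, cream-coloured filling, a white cap of the same diameter (top 14 mm). Origin: centre of its underside, z up along the vial. Seated in one of the sockets at the start; it stays there.
- done1: Glass sample vial, 32 mm diameter, 54 mm tall, about 60 g, cream-coloured filling, a blue cap of the same diameter (top 14 mm). Origin: centre of its underside, z up along the vial. Finished vial, seated in one of the sockets at the start (or absent).
- done2: Glass sample vial, 32 mm diameter, 54 mm tall, about 60 g, cream-coloured filling, a blue cap of the same diameter (top 14 mm). Origin: centre of its underside, z up along the vial. Finished vial, seated in one of the sockets at the start (or absent).
- done3: Glass sample vial, 32 mm diameter, 54 mm tall, about 60 g, cream-coloured filling, a blue cap of the same diameter (top 14 mm). Origin: centre of its underside, z up along the vial. Finished vial, seated in one of the sockets at the start (or absent).
- done4: Glass sample vial, 32 mm diameter, 54 mm tall, about 60 g, cream-coloured filling, a blue cap of the same diameter (top 14 mm). Origin: centre of its underside, z up along the vial. Finished vial, seated in one of the sockets at the start (or absent).
- fresh1: Glass sample vial, 32 mm diameter, 54 mm tall, about 60 g, cream-coloured filling, an orange cap of the same diameter (top 14 mm). Origin: centre of its underside, z up along the vial. Fresh vial, standing on the bench by the white paper mat at the start (or absent).
- fresh2: Glass sample vial, 32 mm diameter, 54 mm tall, about 60 g, cream-coloured filling, an orange cap of the same diameter (top 14 mm). Origin: centre of its underside, z up along the vial. Fresh vial, standing on the bench by the white paper mat at the start (or absent).
- fresh3: Glass sample vial, 32 mm diameter, 54 mm tall, about 60 g, cream-coloured filling, an orange cap of the same diameter (top 14 mm). Origin: centre of its underside, z up along the vial. Fresh vial, standing on the bench by the white paper mat at the start (or absent).
- fresh4: Glass sample vial, 32 mm diameter, 54 mm tall, about 60 g, cream-coloured filling, an orange cap of the same diameter (top 14 mm). Origin: centre of its underside, z up along the vial. Fresh vial, standing on the bench by the white paper mat at the start (or absent).
- mat: White paper mat lying flat on the bench on the left, 170 by 180 mm; origin at its centre.
- tray: Grey plastic tray, fixed, 170 mm (x) by 200 mm (y), rim 14 mm high, walls and floor 4 mm thick. Origin: centre of its underside.
- spray: Black spray bottle with a white head, 72 mm diameter, 185 mm tall; origin: centre of its underside. Bystander.
- bucket: Small orange open bucket, 124 mm wide at the rim, 110 mm tall; origin: centre of its underside. Bystander.
- cellbar: Wooden bar 16 by 200 mm with a row of yellow wax cells, 18 mm high, lying flat along its y; origin: centre of its underside. Bystander.
Not all that is in view belongs to the job. What is shaped like the done4 but black is not meant. What is shaped like the control but green is not meant.

How it is judged:
By the outcome, as a careful person would: the job done as asked, in the order asked, and still so for the second after the job is handed in, with the robot touching nothing.
Of done1, done2, done3, done4 only 2 to 3 are there at a start; the rules pass over those that are not, and their reading is None.
Of fresh1, fresh2, fresh3, fresh4 only 3 to 4 are there at a start; the rules pass over those that are not, and their reading is None.
At some moment in a run one of fresh1, fresh2, fresh3, fresh4 may be knocked a few centimetres aside while the robot is not near it.
It also fails if it takes over 210 s, if anything falls off the work surface, if the arm or the gripper's body presses on something with over 40 N, if the wrist force passes 120 N, or if a joint passes its speed limit or range.

## Working session

There is one attempt and no reset: what is moved stays moved. The work goes in short steps, Python scripts to look and compute and a tool call to move; the robot and the scene stay as the last step left them, time stands still between calls to the robot, and variables do not carry over. Pictures are saved under pics/ and viewed, at most 14 in all, crops included, and the job is handed in when it is done.

Besides the shell and the picture viewer there is one more tool, called after "Call:" in YAML: its name, and indented under it one key for each argument. arm_command: Moves the arm, as the interface text tells. Its arguments: {"type":"object","properties":{"rows":{"type":"array","items":{"type":"array","items":{"type":"number"}}},"squeeze":{"type":"number"}},"required":["rows"]}

```bash
mkdir -p pics; ls
python3 - <<'E'
from bench import env,camera,camera_params
import cv2,numpy as np
np.set_printoptions(precision=4,suppress=True)
s=env.read_state();print(s['clock'],s['eef_pos'],s['eef_rot'],s['grip_width'])
for n in ['top','side','wrist']:
    im=camera(n);cv2.imwrite(f'pics/{n}0.png',im[:,:,::-1]);p=camera_params(n);print(n,p)
E
```

```text
pics
0.0 [ 0.1921 -0.6465  0.2215] [[ 0.9586  0.2848 -0.0006]
 [ 0.2848 -0.9586  0.0019]
 [-0.0001 -0.002  -1.    ]] 0.08699445100731741
top {'fovy': 50.43703011988143, 'cx': 317.4811400683362, 'cy': 202.07414623639428, 'cam_to_world': array([[-0.0137, -0.9909,  0.134 ,  0.4004],
       [-0.9998,  0.0157,  0.0141, -0.0113],
       [-0.0161, -0.1337, -0.9909,  1.0559],
       [ 0.    ,  0.    ,  0.    ,  1.    ]])}
side {'fovy': 55.57537143967224, 'cx': 316.7800543078658, 'cy': 195.96072559545277, 'cam_to_world': array([[-0.9985, -0.0229,  0.0492,  0.4887],
       [-0.0511,  0.7017, -0.7106,  0.6607],
       [-0.0182, -0.7121, -0.7018,  0.7337],
       [ 0.    ,  0.    ,  0.    ,  1.    ]])}
wrist {'fovy': 70.74721363346502, 'cx': 316.0186041420679, 'cy': 199.7114895747201, 'tool_from_camera': array([[ 0.0001, -0.964 , -0.2659,  0.074 ],
       [ 1.    ,  0.    ,  0.0001,  0.0006],
       [-0.0001, -0.2659,  0.964 , -0.1619],
       [ 0.    ,  0.    ,  0.    ,  1.    ]])}
```

View pics/top0.png

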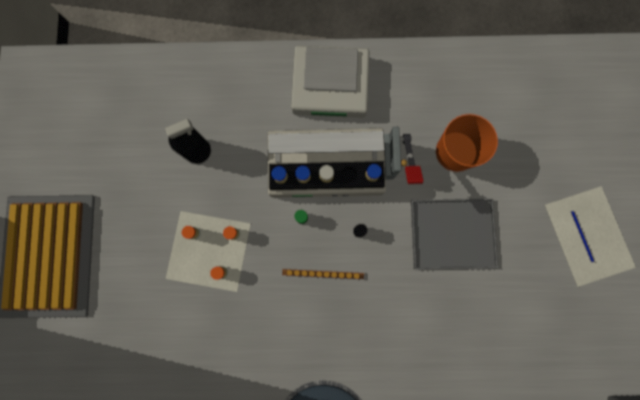

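View pics/side0.png

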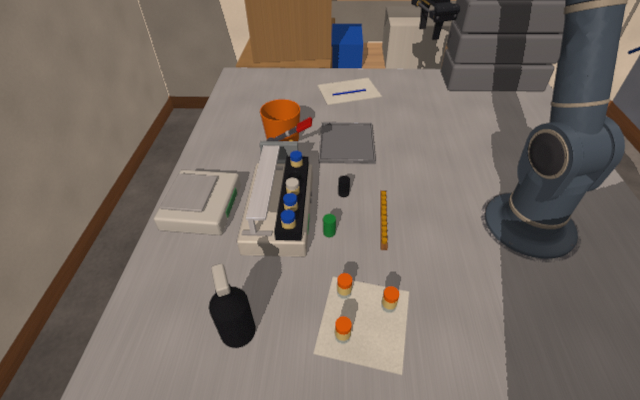

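```bash
cat > h.py <<'E'
import cv2,numpy as np
from bench import env,camera,camera_params
np.set_printoptions(precision=4,suppress=True)
HSV={'blue':((105,120,50),(130,255,255)),'orange':((3,190,110),(14,255,255)),'red':((174,150,80),(181,255,255)),'green':((50,120,40),(80,255,255))}
def blobs(im,c,amin=20,amax=10**9):
    hsv=cv2.cvtColor(im,cv2.COLOR_RGB2HSV)
    m=cv2.inRange(hsv,*[np.array(v) for v in HSV[c]])
    if c=='red': m|=cv2.inRange(hsv,np.array((0,200,80)),np.array((2,255,255)))
    n,_,st,ce=cv2.connectedComponentsWithStats(m)
    return [(ce[i],st[i]) for i in range(1,n) if amin<=st[i,4]<=amax]
def look(name,tag=None):
    s=env.read_state();im=camera(name);p=camera_params(name)
    if 'cam_to_world' in p:T=p['cam_to_world']
    else:
        W=np.eye(4);W[:3,:3]=s['eef_rot'];W[:3,3]=s['eef_pos'];T=W@p['tool_from_camera']
    if tag:cv2.imwrite(f'pics/{tag}.png',im[:,:,::-1])
    return im,(200/np.tan(np.radians(p['fovy']/2)),p['cx'],p['cy'],T)
def ray(C,uv):
    f,cx,cy,T=C;d=T[:3,:3]@np.array([(uv[0]-cx)/f,(uv[1]-cy)/f,1]);return T[:3,3],d/np.linalg.norm(d)
def plane(C,uv,z):
    o,d=ray(C,uv);return o+d*(z-o[2])/d[2]
def tri(a,b):
    (o1,d1),(o2,d2)=a,b
    t=np.linalg.lstsq(np.c_[d1,-d2],o2-o1,rcond=None)[0]
    p,q=o1+t[0]*d1,o2+t[1]*d2;return (p+q)/2,np.linalg.norm(p-q)
def proj(C,P):
    f,cx,cy,T=C;v=T[:3,:3].T@(np.asarray(P)-T[:3,3]);return f*v[0]/v[2]+cx,f*v[1]/v[2]+cy
E
python3 - <<'E'
from h import *
a,A=look('top');b,B=look('side')
for c in ['blue','orange','red','green']:
    ba,bb=blobs(a,c),blobs(b,c)
    for u,s in ba:
        r=[(tri(ray(A,u),ray(B,v)),v,t[4]) for v,t in bb]
        r=[x for x in r if x[0][1]<.012 and -0.02<x[0][0][2]<.2]
        print(c,u,s[4],[(x[0][0],round(x[0][1],4),x[1],x[2]) for x in r])
# tray corners (rim) 
for u in [(412,199),(495,199),(501,270),(415,270)]: print('tray',plane(A,u,.014))
E
```

```text
blue [301.9607 172.2079] 178 [(array([0.5971, 0.0368, 0.1058]), np.float64(0.0019), array([289.4828, 198.931 ]), np.int32(145)), (array([0.6074, 0.0396, 0.0502]), np.float64(0.0045), array([287.2638, 215.8589]), np.int32(163))]
blue [374.064  170.5291] 172 [(array([ 0.5982, -0.1276,  0.1037]), np.float64(0.0027), array([295.6111, 155.7222]), np.int32(108))]
blue [278.1685 172.7191] 178 [(array([0.5877, 0.0858, 0.155 ]), np.float64(0.0001), array([289.4828, 198.931 ]), np.int32(145)), (array([0.5966, 0.091 , 0.1065]), np.float64(0.0021), array([287.2638, 215.8589]), np.int32(163))]
blue [582.1154 235.8558] 104 [(array([ 0.4482, -0.6435,  0.0032]), np.float64(0.0014), array([348.7714,  91.9429]), np.int32(35))]
orange [487.3395 144.7529] 433 [(array([ 0.6764, -0.4149,  0.0377]), np.float64(0.0066), array([279.8041, 116.5168]), np.int32(1072))]
orange [448.4458 150.012 ] 166 []
orange [188.33 231.84] 100 [(array([0.4661, 0.2806, 0.1453]), np.float64(0.0059), array([344.4652, 280.7326]), np.int32(187)), (array([0.4694, 0.3136, 0.0434]), np.float64(0.0016), array([342.969, 325.177]), np.int32(226))]
orange [229.6337 232.5941] 101 [(array([0.4663, 0.2143, 0.0435]), np.float64(0.0013), array([344.4652, 280.7326]), np.int32(187))]
orange [217.3366 272.5248] 101 [(array([0.372 , 0.2424, 0.0429]), np.float64(0.0021), array([390.87 , 294.335]), np.int32(200))]
red [413.5498 174.3934] 211 [(array([ 0.5796, -0.2073,  0.1484]), np.float64(0.0014), array([303.9174, 124.5124]), np.int32(121))]
green [300.8174 216.4609] 115 [(array([0.5038, 0.0446, 0.0264]), np.float64(0.0021), array([329.1352, 224.8566]), np.int32(244))]
tray [ 0.5452 -0.2299  0.014 ]
tray [ 0.5419 -0.4335  0.014 ]
tray [ 0.3692 -0.4359  0.014 ]
tray [ 0.372  -0.2296  0.014 ]
```

Call:
arm_command:
  rows:
    - [1, 0.17, -0.14, -0.02, 0, 0, -0.04]
    - [1, 0.34, -0.28, -0.04, 0, 0, -0.08]
    - [1, 0.5, -0.42, -0.05, 0, 0, -0.12]
    - [1, 0.64, -0.54, -0.05, 0, 0, -0.16]
    - [1, 0.72, -0.6, -0.05, 0, 0, -0.2]

```text
clock: 0.75
eef_pos: [0.3242, -0.4486, 0.2355]
eef_rot: [[0.601, 0.799, 0.001], [0.799, -0.601, 0.0], [0.001, 0.0, -1.0]]
force: [0.4, -0.3, 0.8]
grip_width: 0.087
grip_force: 0.0
```

Call:
arm_command:
  rows:
    - [1, 0.19, -0.02, -0.02, 0, 0, -0.045]
    - [1, 0.38, -0.03, -0.03, 0, 0, -0.09]
    - [1, 0.58, -0.05, -0.04, 0, 0, -0.135]
    - [1, 0.78, -0.06, -0.05, 0, 0, -0.175]
    - [1, 0.96, -0.07, -0.05, 0, 0, -0.208]

```text
clock: 1.25
eef_pos: [0.4553, -0.2487, 0.2482]
eef_rot: [[-0.005, 1.0, 0.001], [1.0, 0.005, -0.001], [-0.001, 0.001, -1.0]]
force: [1.1, -0.9, 0.0]
grip_width: 0.0868
grip_force: 0.0
```

```bash
python3 -c "
from h import *
s=env.read_state();print(s['clock'],s['eef_pos'],s['eef_rot'],s['q'],s['force'])"
```

```text
1.25 [ 0.4553 -0.2487  0.2482] [[-0.0051  1.      0.0013]
 [ 1.      0.0051 -0.0008]
 [-0.0008  0.0013 -1.    ]] [ 0.8427  0.2277 -0.4978  1.8466  0.1218  1.0957  0.3051] [ 1.1464 -0.926   0.0264]
```

Call:
arm_command:
  rows:
    - [1, 0.76, 0.5, 0, 0, 0, 0]
    - [1, 0.76, 0.5, 0, 0, 0, 0]
    - [1, 0.76, 0.5, 0, 0, 0, 0]
    - [1, 0.76, 0.5, 0, 0, 0, 0]
    - [1, 0.76, 0.5, 0, 0, 0, 0]

```text
clock: 1.75
eef_pos: [0.5807, -0.0559, 0.2478]
eef_rot: [[-0.005, 1.0, 0.001], [1.0, 0.005, 0.002], [0.002, 0.001, -1.0]]
force: [-0.2, -0.2, 0.2]
grip_width: 0.0867
grip_force: 0.0
```

Call:
arm_command:
  rows:
    - [1, 0, 0, 0, 0, 0, 0]
    - [1, 0, 0, 0, 0, 0, 0]

```text
clock: 1.95
eef_pos: [0.5791, -0.0607, 0.2472]
eef_rot: [[-0.001, 1.0, -0.001], [1.0, 0.001, -0.0], [-0.0, -0.001, -1.0]]
force: [-0.0, -0.5, -0.9]
grip_width: 0.0868
grip_force: 0.0
```

Run:
```python
from h import *
s=env.read_state();print(s['clock'],s['eef_pos'],s['eef_rot'],s['force'])
im,C=look('wrist','w1')
for u,t in blobs(im,'blue'): print(u,t,plane(C,u,.113),plane(C,u,.106))
```

```text
1.95 [ 0.5791 -0.0607  0.2472] [[-0.001   1.     -0.0008]
 [ 1.      0.001  -0.0004]
 [-0.0004 -0.0008 -1.    ]] [-0.0054 -0.4645 -0.8944]
[334.1332  33.7512] [ 317   15   35   39 1081] [0.5972 0.0915 0.113 ] [0.5976 0.0934 0.106 ]
[333.7091  94.1272] [317  77  34  35 904] [0.5978 0.0383 0.113 ] [0.5982 0.0389 0.106 ]
[331.8144 243.9824] [317 230  30  27 625] [ 0.5985 -0.1223  0.113 ] [ 0.5989 -0.1255  0.106 ]
```

View pics/w1.png

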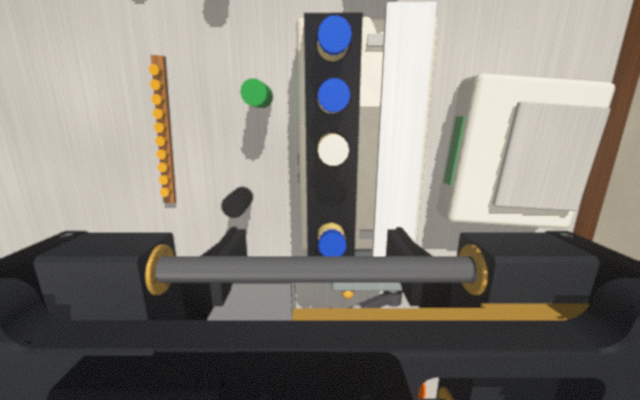

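Call:
arm_command:
  rows:
    - [0.55, -0.25, 0.08, 0, 0, 0, 0]
    - [0.55, -0.25, 0.08, 0.1, 0, 0, 0]
    - [0.55, -0.25, 0.08, 0.2, 0, 0, 0]
    - [0.55, -0.25, 0.08, 0.2, 0, 0, 0]
    - [0.55, -0.25, 0.08, 0.2, 0, 0, 0]
  squeeze: 15

```text
clock: 2.5
eef_pos: [0.5986, -0.1243, 0.1978]
eef_rot: [[0.002, 1.0, -0.001], [1.0, -0.002, -0.0], [-0.0, -0.001, -1.0]]
force: [-0.4, 0.1, 0.6]
grip_width: 0.0547
grip_force: 0.0
```

Run:
```python
from h import *
s=env.read_state();print(s['clock'],s['eef_pos'],s['eef_rot'],s['grip_width'])
im,C=look('wrist')
hsv=cv2.cvtColor(im,cv2.COLOR_RGB2HSV)
for u,t in blobs(im,'blue'): print(u,t,plane(C,u,.106))
m=cv2.inRange(hsv,np.array((0,0,150)),np.array((180,60,255)))
n,_,st,ce=cv2.connectedComponentsWithStats(m)
for i in range(1,n):
    if 300<st[i,4]<3000: print('white',ce[i],st[i],plane(C,ce[i],.106))
```

```text
2.5 [ 0.5986 -0.1243  0.1978] [[ 0.0017  1.     -0.0006]
 [ 1.     -0.0017 -0.0002]
 [-0.0002 -0.0006 -1.    ]] 0.05466421596950007
[312.4336  11.045 ] [291   0  44  28 911] [0.5974 0.0325 0.106 ]
[314.5289 203.7492] [297 186  36  35 985] [ 0.5986 -0.1258  0.106 ]
white [278.7807 102.8838] [274   0  11 217 766] [ 0.5683 -0.036   0.106 ]
white [313.3071  76.5989] [ 294   56   40   43 1319] [ 0.5979 -0.0153  0.106 ]
white [626.4688 203.943 ] [ 601  111   39  148 2946] [ 0.8915 -0.1265  0.106 ]
white [338.057  251.4462] [317 248  43   8 316] [ 0.6216 -0.1747  0.106 ]
```

Call:
arm_command:
  rows:
    - [0.55, 0, 0, 0.15, 0, 0, 0]
    - [0.55, 0, 0, 0.3, 0, 0, 0]
    - [0.55, 0, 0, 0.435, 0, 0, 0]
    - [0.55, 0, 0, 0.435, 0, 0, 0]

```text
clock: 2.95
eef_pos: [0.5989, -0.1231, 0.088]
eef_rot: [[-0.0, 1.0, -0.001], [1.0, 0.0, 0.0], [0.0, -0.001, -1.0]]
force: [-0.5, -0.5, -0.3]
grip_width: 0.0481
grip_force: 0.0
```

Call:
arm_command:
  rows:
    - [0.2, 0, 0, 0, 0, 0, 0]
    - [0.2, 0, 0, 0, 0, 0, 0]
    - [0.2, 0, 0, 0, 0, 0, 0]
    - [0.2, 0, 0, 0, 0, 0, 0]

```text
clock: 3.35
eef_pos: [0.599, -0.1235, 0.0906]
eef_rot: [[0.0, 1.0, 0.0], [1.0, -0.0, -0.001], [-0.001, 0.0, -1.0]]
force: [-4.5, 0.5, 6.9]
grip_width: 0.0315
grip_force: 15.0
```

Call:
arm_command:
  rows:
    - [0.2, 0, 0, -0.12, 0, 0, 0]
    - [0.2, 0, 0, -0.3, 0, 0, 0]
    - [0.2, 0, 0, -0.45, 0, 0, 0]
    - [0.2, 0, 0, -0.52, 0, 0, 0]
    - [0.2, 0, 0, -0.52, 0, 0, 0]

```text
clock: 3.85
eef_pos: [0.6012, -0.1233, 0.2228]
eef_rot: [[0.0, 1.0, 0.008], [1.0, -0.0, -0.002], [-0.002, 0.008, -1.0]]
force: [0.3, 0.1, -0.9]
grip_width: 0.0312
grip_force: 15.0
```

Call:
arm_command:
  rows:
    - [0.2, -0.12, -0.12, 0, 0, 0, 0]
    - [0.2, -0.26, -0.26, 0, 0, 0, 0]
    - [0.2, -0.4, -0.4, 0, 0, 0, 0]
    - [0.2, -0.52, -0.53, 0, 0, 0, 0]
    - [0.2, -0.59, -0.6, 0, 0, 0, 0]

```text
clock: 4.35
eef_pos: [0.4448, -0.2737, 0.2171]
eef_rot: [[0.005, 1.0, -0.004], [1.0, -0.005, -0.0], [-0.0, -0.004, -1.0]]
force: [-0.1, -0.0, -0.6]
grip_width: 0.0318
grip_force: 15.0
```

Call:
arm_command:
  rows:
    - [0.2, 0, 0, 0.18, 0, 0, 0]
    - [0.2, 0, 0, 0.36, 0, 0, 0]
    - [0.2, 0, 0, 0.54, 0, 0, 0]
    - [0.2, 0, 0, 0.68, 0, 0, 0]
    - [0.2, 0, 0, 0.7, 0, 0, 0]

```text
clock: 4.85
eef_pos: [0.4449, -0.2689, 0.039]
eef_rot: [[-0.0, 1.0, -0.009], [1.0, 0.0, 0.005], [0.005, -0.009, -1.0]]
force: [-0.3, 0.6, -1.2]
grip_width: 0.0318
grip_force: 15.0
```

Call:
arm_command:
  rows:
    - [0.2, 0, 0, 0, 0, 0, 0]
    - [0.2, 0, 0, 0, 0, 0, 0]
    - [0.2, 0, 0, 0.008, 0, 0, 0]
    - [0.2, 0, 0, 0.008, 0, 0, 0]

```text
clock: 5.25
eef_pos: [0.4499, -0.2714, 0.0431]
eef_rot: [[0.0, 1.0, 0.002], [1.0, -0.0, -0.002], [-0.002, 0.002, -1.0]]
force: [0.0, 0.3, -0.7]
grip_width: 0.0314
grip_force: 15.0
```

Call:
arm_command:
  rows:
    - [0.2, 0, 0, 0.012, 0, 0, 0]
    - [0.2, 0, 0, 0.024, 0, 0, 0]
    - [0.2, 0, 0, 0.024, 0, 0, 0]
    - [0.2, 0, 0, 0.024, 0, 0, 0]

```text
clock: 5.65
eef_pos: [0.4491, -0.2708, 0.0357]
eef_rot: [[0.0, 1.0, -0.0], [1.0, -0.0, 0.0], [0.0, -0.0, -1.0]]
force: [-0.1, 0.2, -1.0]
grip_width: 0.0319
grip_force: 15.0
```

Call:
arm_command:
  rows:
    - [0.55, 0, 0, 0, 0, 0, 0]
    - [0.55, 0, 0, 0, 0, 0, 0]
    - [0.55, 0, 0, 0, 0, 0, 0]
    - [0.55, 0, 0, -0.1, 0, 0, 0]
    - [0.55, 0, 0, -0.25, 0, 0, 0]

```text
clock: 6.15
eef_pos: [0.4476, -0.27, 0.0972]
eef_rot: [[-0.0, 1.0, -0.004], [1.0, 0.0, 0.003], [0.003, -0.004, -1.0]]
force: [-0.1, -1.6, 0.4]
grip_width: 0.0476
grip_force: 0.0
```

Call:
arm_command:
  rows:
    - [0.55, 0, 0, -0.15, 0, 0, 0]
    - [0.55, 0, 0, -0.3, 0, 0, 0]
    - [0.55, 0, 0, -0.46, 0, 0, 0]
    - [0.55, 0, 0, -0.46, 0, 0, 0]
    - [0.55, 0, 0, -0.46, 0, 0, 0]

```text
clock: 6.65
eef_pos: [0.4493, -0.2711, 0.2141]
eef_rot: [[0.0, 1.0, 0.001], [1.0, -0.0, -0.002], [-0.002, 0.001, -1.0]]
force: [-0.2, 0.5, 0.2]
grip_width: 0.0475
grip_force: 0.0
```

Run:
```python
from h import *
s=env.read_state();print(s['clock'],s['eef_pos'],s['grip_width'])
im,C=look('wrist')
for u,t in blobs(im,'blue'): print(u,t,plane(C,u,.051))
a,A=look('top');b,B=look('side')
for c in ['blue','orange','red','green']:
    print(c,[(u,plane(A,u,.047)) for u,_ in blobs(a,c)],[u for u,_ in blobs(b,c)])
```

```text
6.65 [ 0.4493 -0.2711  0.2141] 0.047545732338396346
[315.3853 186.8047] [303 174  26  27 558] [ 0.4503 -0.2727  0.051 ]
blue [(array([301.989, 172.116]), array([0.6106, 0.0397, 0.047 ])), (array([278.2203, 172.6215]), array([0.6103, 0.0973, 0.047 ])), (array([436.1929, 237.0357]), array([ 0.449, -0.276,  0.047]))] [array([339.8687,  36.7179]), array([352.6604,  64.0189]), array([350.4675, 140.0519]), array([289.4828, 198.931 ]), array([287.2638, 215.8589])]
orange [(array([486.7383, 142.6934]), array([ 0.6757, -0.4098,  0.047 ])), (array([456.6382, 148.6621]), array([ 0.6621, -0.3362,  0.047 ])), (array([188.4257, 231.8812]), array([0.4699, 0.3121, 0.047 ])), (array([229.7426, 232.5941]), array([0.4667, 0.2132, 0.047 ])), (array([217.3942, 272.5   ]), array([0.3732, 0.241 , 0.047 ]))] [array([279.8552, 116.5172]), array([291.6667, 135.3333]), array([344.457 , 280.7742]), array([390.87 , 294.335]), array([342.969, 325.177])]
red [(array([413.5756, 174.3268]), array([ 0.6006, -0.2294,  0.047 ]))] [array([303.9   , 124.5083])]
green [(array([300.8684, 216.4561]), array([0.5027, 0.0433, 0.047 ]))] [array([329.1592, 224.8653])]
```

Call:
arm_command:
  rows:
    - [0.55, 0.16, 0.05, 0, 0, 0, 0]
    - [0.55, 0.36, 0.11, 0, 0, 0, 0]
    - [0.55, 0.55, 0.17, 0, 0, 0, 0]
    - [0.55, 0.74, 0.23, 0, 0, 0, 0]
    - [0.55, 0.93, 0.3, 0, 0, 0, 0]

```text
clock: 7.3
eef_pos: [0.5227, -0.0389, 0.2119]
eef_rot: [[0.0, 1.0, -0.003], [1.0, -0.0, 0.0], [0.0, -0.003, -1.0]]
force: [1.2, -0.9, 0.1]
grip_width: 0.0478
grip_force: 0.0
```

Call:
arm_command:
  rows:
    - [0.55, 0.15, 0.15, 0, 0, 0, 0]
    - [0.55, 0.306, 0.295, 0, 0, 0, 0]
    - [0.55, 0.306, 0.295, 0.1, 0, 0, 0]
    - [0.55, 0.306, 0.295, 0.1, 0, 0, 0]
    - [0.55, 0.306, 0.295, 0.1, 0, 0, 0]

```text
clock: 7.8
eef_pos: [0.5959, 0.0351, 0.1866]
eef_rot: [[0.0, 1.0, -0.004], [1.0, -0.0, -0.001], [-0.001, -0.004, -1.0]]
force: [-0.1, -0.3, 1.3]
grip_width: 0.0478
grip_force: 0.0
```

```bash
cat > m.py <<'E'
from h import *
import sys
s=env.read_state();print(s['clock'],s['eef_pos'],s['grip_width'])
im,C=look('wrist',sys.argv[3] if len(sys.argv)>3 else None)
c,z=sys.argv[1],float(sys.argv[2])
for u,t in blobs(im,c,200):
    p=plane(C,u,z);print(u,t,p,'rel TCP',p-s['eef_pos'])
E
python3 m.py blue .106
```

```text
7.8 [0.5959 0.0351 0.1866] 0.047808696680772325
[316.399  141.9912] [ 297  123   40   40 1248] [0.5973 0.0912 0.106 ] rel TCP [ 0.0014  0.0561 -0.0806]
[316.687  204.4843] [ 298  186   38   37 1080] [0.5976 0.0362 0.106 ] rel TCP [ 0.0017  0.0011 -0.0806]
```

Call:
arm_command:
  rows:
    - [0.55, 0, 0, 0, 0, 0, 0]
    - [0.55, 0, 0, 0, 0, 0, 0]

```text
clock: 8.05
eef_pos: [0.5972, 0.0348, 0.1892]
eef_rot: [[0.002, 1.0, 0.001], [1.0, -0.002, -0.001], [-0.001, 0.001, -1.0]]
force: [0.3, 0.1, 0.4]
grip_width: 0.048
grip_force: 0.0
```

```bash
python3 m.py blue .106;python3 m.py blue .106
```

```text
8.05 [0.5972 0.0348 0.1892] 0.048022100616976114
[314.2791 141.3116] [ 295  122   40   40 1229] [0.5973 0.0913 0.106 ] rel TCP [ 0.0001  0.0565 -0.0832]
[314.7202 203.3512] [ 296  185   38   37 1065] [0.5975 0.0361 0.106 ] rel TCP [ 0.0003  0.0014 -0.0832]
8.1 [0.5973 0.0349 0.1892] 0.04820670668161798
[314.1447 141.5   ] [ 295  122   40   40 1230] [0.5972 0.0913 0.106 ] rel TCP [-0.      0.0564 -0.0832]
[314.7491 203.5802] [ 296  185   38   37 1060] [0.5976 0.0361 0.106 ] rel TCP [ 0.0004  0.0012 -0.0832]
```

Call:
arm_command:
  rows:
    - [0.55, 0.005, 0, 0.15, 0, 0, 0]
    - [0.55, 0.005, 0, 0.3, 0, 0, 0]
    - [0.55, 0.005, 0, 0.4, 0, 0, 0]
    - [0.55, 0.005, 0, 0.4, 0, 0, 0]
    - [0.55, 0.005, 0, 0.4, 0, 0, 0]

```text
clock: 8.65
eef_pos: [0.5973, 0.0369, 0.0884]
eef_rot: [[0.001, 1.0, 0.0], [1.0, -0.001, 0.0], [0.0, 0.0, -1.0]]
force: [0.3, -0.5, -0.3]
grip_width: 0.0479
grip_force: 0.0
```

Call:
arm_command:
  rows:
    - [0.2, 0, 0, 0, 0, 0, 0]
    - [0.2, 0, 0, 0, 0, 0, 0]
    - [0.2, 0, 0, 0, 0, 0, 0]
    - [0.2, 0, 0, 0, 0, 0, 0]

```text
clock: 9.05
eef_pos: [0.5972, 0.037, 0.0887]
eef_rot: [[0.0, 1.0, 0.0], [1.0, -0.0, -0.0], [-0.0, 0.0, -1.0]]
force: [-0.8, -0.0, 0.9]
grip_width: 0.0315
grip_force: 15.0
```

Call:
arm_command:
  rows:
    - [0.2, 0, 0, -0.12, 0, 0, 0]
    - [0.2, 0, 0, -0.3, 0, 0, 0]
    - [0.2, 0, 0, -0.45, 0, 0, 0]
    - [0.2, 0, 0, -0.52, 0, 0, 0]
    - [0.2, 0, 0, -0.52, 0, 0, 0]

```text
clock: 9.55
eef_pos: [0.5988, 0.0376, 0.2215]
eef_rot: [[0.0, 1.0, 0.006], [1.0, -0.0, 0.0], [0.0, 0.006, -1.0]]
force: [-0.0, 0.4, -0.5]
grip_width: 0.0314
grip_force: 15.0
```

Call:
arm_command:
  rows:
    - [0.2, -0.12, -0.1, 0, 0, 0, 0]
    - [0.2, -0.26, -0.21, 0, 0, 0, 0]
    - [0.2, -0.4, -0.32, 0, 0, 0, 0]
    - [0.2, -0.54, -0.43, 0, 0, 0, 0]
    - [0.2, -0.68, -0.54, 0, 0, 0, 0]

```text
clock: 10.05
eef_pos: [0.4596, -0.1341, 0.2166]
eef_rot: [[0.0, 1.0, -0.003], [1.0, -0.0, 0.001], [0.001, -0.003, -1.0]]
force: [-0.4, -0.9, 0.2]
grip_width: 0.0317
grip_force: 15.0
```

Call:
arm_command:
  rows:
    - [0.2, -0.18, -0.05, 0, 0, 0, 0]
    - [0.2, -0.38, -0.05, 0, 0, 0, 0]
    - [0.2, -0.58, -0.05, 0, 0, 0, 0]
    - [0.2, -0.74, -0.05, 0, 0, 0, 0]
    - [0.2, -0.79, -0.05, 0, 0, 0, 0]

```text
clock: 10.55
eef_pos: [0.447, -0.3355, 0.216]
eef_rot: [[0.008, 1.0, -0.003], [1.0, -0.008, 0.0], [0.0, -0.003, -1.0]]
force: [-0.8, 0.2, -1.9]
grip_width: 0.0318
grip_force: 15.0
```

Call:
arm_command:
  rows:
    - [0.2, 0, 0, 0.18, 0, 0, 0]
    - [0.2, 0, 0, 0.36, 0, 0, 0]
    - [0.2, 0, 0, 0.54, 0, 0, 0]
    - [0.2, 0, 0, 0.69, 0, 0, 0]
    - [0.2, 0, 0, 0.69, 0, 0, 0]

```text
clock: 11.05
eef_pos: [0.4451, -0.3267, 0.04]
eef_rot: [[-0.001, 1.0, -0.011], [1.0, 0.001, 0.008], [0.008, -0.011, -1.0]]
force: [-0.9, 0.2, -0.5]
grip_width: 0.0312
grip_force: 15.0
```

Call:
arm_command:
  rows:
    - [0.2, 0, 0, 0, 0, 0, 0]
    - [0.2, 0, 0, 0, 0, 0, 0]

```text
clock: 11.25
eef_pos: [0.4511, -0.3306, 0.0477]
eef_rot: [[-0.0, 1.0, 0.003], [1.0, 0.0, -0.002], [-0.002, 0.003, -1.0]]
force: [0.4, -0.2, -1.0]
grip_width: 0.0315
grip_force: 15.0
```

Call:
arm_command:
  rows:
    - [0.2, 0, 0, 0.016, 0, 0, 0]
    - [0.2, 0, 0, 0.032, 0, 0, 0]
    - [0.2, 0, 0, 0.046, 0, 0, 0]
    - [0.2, 0, 0, 0.046, 0, 0, 0]
    - [0.2, 0, 0, 0.046, 0, 0, 0]

```text
clock: 11.75
eef_pos: [0.4495, -0.3304, 0.0343]
eef_rot: [[0.0, 1.0, 0.0], [1.0, -0.0, -0.0], [-0.0, 0.0, -1.0]]
force: [0.3, -0.2, -0.6]
grip_width: 0.0318
grip_force: 15.0
```

Call:
arm_command:
  rows:
    - [0.55, 0, 0, 0, 0, 0, 0]
    - [0.55, 0, 0, 0, 0, 0, 0]
    - [0.55, 0, 0, 0, 0, 0, 0]
    - [0.55, 0, 0, -0.1, 0, 0, 0]
    - [0.55, 0, 0, -0.25, 0, 0, 0]

```text
clock: 12.25
eef_pos: [0.448, -0.3294, 0.0956]
eef_rot: [[0.0, 1.0, -0.004], [1.0, -0.0, 0.003], [0.003, -0.004, -1.0]]
force: [0.5, -1.0, 0.4]
grip_width: 0.0475
grip_force: 0.0
```

Call:
arm_command:
  rows:
    - [0.55, 0, 0, -0.15, 0, 0, 0]
    - [0.55, 0, 0, -0.3, 0, 0, 0]
    - [0.55, 0, 0, -0.46, 0, 0, 0]
    - [0.55, 0, 0, -0.46, 0, 0, 0]

```text
clock: 12.65
eef_pos: [0.4529, -0.3319, 0.2178]
eef_rot: [[0.0, 1.0, 0.009], [1.0, -0.0, -0.007], [-0.007, 0.009, -1.0]]
force: [1.2, 0.5, 0.8]
grip_width: 0.0481
grip_force: 0.0
```

```bash
python3 m.py blue .051
```

```text
12.65 [ 0.4529 -0.3319  0.2178] 0.04806954949286595
[310.9658 132.456 ] [298 119  27  28 614] [ 0.4502 -0.272   0.051 ] rel TCP [-0.0027  0.0598 -0.1668]
[311.7184 182.9314] [299 170  27  27 554] [ 0.4508 -0.3306  0.051 ] rel TCP [-0.0021  0.0013 -0.1668]
```

Call:
arm_command:
  rows:
    - [0.55, 0.16, 0.04, 0, 0, 0, 0]
    - [0.55, 0.34, 0.08, 0, 0, 0, 0]
    - [0.55, 0.52, 0.12, 0, 0, 0, 0]
    - [0.55, 0.7, 0.16, 0, 0, 0, 0]
    - [0.55, 0.88, 0.2, 0, 0, 0, 0]

```text
clock: 13.2
eef_pos: [0.4988, -0.1086, 0.2106]
eef_rot: [[0.0, 1.0, -0.002], [1.0, -0.0, 0.0], [0.0, -0.002, -1.0]]
force: [0.2, 0.9, -0.3]
grip_width: 0.0481
grip_force: 0.0
```

Call:
arm_command:
  rows:
    - [0.55, 0.18, 0.1, 0, 0, 0, 0]
    - [0.55, 0.35, 0.2, 0, 0, 0, 0]
    - [0.55, 0.52, 0.3, 0, 0, 0, 0]
    - [0.55, 0.68, 0.39, 0, 0, 0, 0]
    - [0.55, 0.8, 0.39, 0, 0, 0, 0]

```text
clock: 13.7
eef_pos: [0.5984, 0.0928, 0.2101]
eef_rot: [[-0.002, 1.0, -0.001], [1.0, 0.002, 0.002], [0.002, -0.001, -1.0]]
force: [-0.4, -0.5, 0.9]
grip_width: 0.0479
grip_force: 0.0
```

Call:
arm_command:
  rows:
    - [0.55, 0, 0, 0.09, 0, 0, 0]
    - [0.55, 0, 0, 0.09, 0, 0, 0]
    - [0.55, 0, 0, 0.09, 0, 0, 0]
    - [0.55, 0, 0, 0.09, 0, 0, 0]

```text
clock: 14.1
eef_pos: [0.5974, 0.0884, 0.1895]
eef_rot: [[0.002, 1.0, 0.0], [1.0, -0.002, -0.0], [-0.0, 0.0, -1.0]]
force: [0.2, 0.1, -0.1]
grip_width: 0.0479
grip_force: 0.0
```

```bash
python3 m.py blue .106
```

```text
14.1 [0.5974 0.0884 0.1895] 0.047903910198318175
[314.279  202.8219] [ 296  185   38   36 1050] [0.5972 0.0902 0.106 ] rel TCP [-0.0002  0.0018 -0.0835]
```

Call:
arm_command:
  rows:
    - [0.55, 0.007, 0, 0.15, 0, 0, 0]
    - [0.55, 0.007, 0, 0.3, 0, 0, 0]
    - [0.55, 0.007, 0, 0.4, 0, 0, 0]
    - [0.55, 0.007, 0, 0.4, 0, 0, 0]
    - [0.55, 0.007, 0, 0.4, 0, 0, 0]

```text
clock: 14.65
eef_pos: [0.5976, 0.0908, 0.0898]
eef_rot: [[0.001, 1.0, 0.001], [1.0, -0.001, -0.0], [-0.0, 0.001, -1.0]]
force: [0.9, 0.1, -0.3]
grip_width: 0.0484
grip_force: 0.0
```

Call:
arm_command:
  rows:
    - [0.2, 0, 0, 0, 0, 0, 0]
    - [0.2, 0, 0, 0, 0, 0, 0]
    - [0.2, 0, 0, 0, 0, 0, 0]
    - [0.2, 0, 0, 0, 0, 0, 0]

```text
clock: 15.05
eef_pos: [0.5974, 0.0913, 0.09]
eef_rot: [[0.0, 1.0, 0.001], [1.0, -0.0, -0.0], [-0.0, 0.001, -1.0]]
force: [0.4, -0.1, 2.6]
grip_width: 0.0316
grip_force: 15.0
```

Call:
arm_command:
  rows:
    - [0.2, 0, 0, -0.12, 0, 0, 0]
    - [0.2, 0, 0, -0.3, 0, 0, 0]
    - [0.2, 0, 0, -0.45, 0, 0, 0]
    - [0.2, 0, 0, -0.52, 0, 0, 0]
    - [0.2, 0, 0, -0.52, 0, 0, 0]

```text
clock: 15.55
eef_pos: [0.5988, 0.0921, 0.2225]
eef_rot: [[0.0, 1.0, 0.006], [1.0, -0.0, 0.001], [0.001, 0.006, -1.0]]
force: [-0.1, -0.3, -0.2]
grip_width: 0.0316
grip_force: 15.0
```

Call:
arm_command:
  rows:
    - [0.2, -0.12, -0.1, 0, 0, 0, 0]
    - [0.2, -0.26, -0.21, 0, 0, 0, 0]
    - [0.2, -0.4, -0.32, 0, 0, 0, 0]
    - [0.2, -0.54, -0.43, 0, 0, 0, 0]
    - [0.2, -0.68, -0.54, 0, 0, 0, 0]

```text
clock: 16.05
eef_pos: [0.4597, -0.08, 0.2176]
eef_rot: [[0.0, 1.0, -0.003], [1.0, -0.0, 0.0], [0.0, -0.003, -1.0]]
force: [0.2, -0.4, -0.3]
grip_width: 0.0315
grip_force: 15.0
```

Call:
arm_command:
  rows:
    - [0.2, -0.18, -0.01, 0, 0, 0, 0]
    - [0.2, -0.37, -0.02, 0, 0, 0, 0]
    - [0.2, -0.56, -0.03, 0, 0, 0, 0]
    - [0.2, -0.75, -0.04, 0, 0, 0, 0]
    - [0.2, -0.94, -0.05, 0, 0, 0, 0]

```text
clock: 16.55
eef_pos: [0.4481, -0.3152, 0.2176]
eef_rot: [[0.0, 1.0, -0.002], [1.0, -0.0, 0.001], [0.001, -0.002, -1.0]]
force: [1.6, 1.6, -0.3]
grip_width: 0.0317
grip_force: 15.0
```

Call:
arm_command:
  rows:
    - [0.2, -0.16, 0, 0, 0, 0, 0]
    - [0.2, -0.27, 0, 0, 0, 0, 0]
    - [0.2, -0.3, 0, 0.1, 0, 0, 0]
    - [0.2, -0.3, 0, 0.25, 0, 0, 0]
    - [0.2, -0.3, 0, 0.4, 0, 0, 0]

```text
clock: 17.05
eef_pos: [0.4485, -0.3887, 0.1166]
eef_rot: [[0.001, 1.0, -0.001], [1.0, -0.001, 0.001], [0.001, -0.001, -1.0]]
force: [0.4, -0.5, -0.9]
grip_width: 0.0316
grip_force: 15.0
```

Call:
arm_command:
  rows:
    - [0.2, 0, 0, 0.1, 0, 0, 0]
    - [0.2, 0, 0, 0.2, 0, 0, 0]
    - [0.2, 0, 0, 0.29, 0, 0, 0]
    - [0.2, 0, 0, 0.29, 0, 0, 0]
    - [0.2, 0, 0, 0.29, 0, 0, 0]

```text
clock: 17.55
eef_pos: [0.449, -0.388, 0.0459]
eef_rot: [[-0.0, 1.0, -0.002], [1.0, 0.0, 0.002], [0.002, -0.002, -1.0]]
force: [0.9, 0.1, -1.0]
grip_width: 0.0318
grip_force: 15.0
```

Call:
arm_command:
  rows:
    - [0.2, 0, 0, 0, 0, 0, 0]
    - [0.2, 0, 0, 0, 0, 0, 0]

```text
clock: 17.75
eef_pos: [0.4503, -0.3891, 0.0481]
eef_rot: [[0.0, 1.0, 0.002], [1.0, -0.0, -0.002], [-0.002, 0.002, -1.0]]
force: [0.5, 0.2, -0.2]
grip_width: 0.0316
grip_force: 15.0
```

Lower from ~0.047 to ~0.0355, release, lift, and look for the fresh vials.

Call:
arm_command:
  rows:
    - [0.2, 0, 0, 0.016, 0, 0, 0]
    - [0.2, 0, 0, 0.032, 0, 0, 0]
    - [0.2, 0, 0, 0.046, 0, 0, 0]
    - [0.2, 0, 0, 0.046, 0, 0, 0]
    - [0.2, 0, 0, 0.046, 0, 0, 0]

```text
clock: 18.25
eef_pos: [0.4495, -0.3886, 0.0351]
eef_rot: [[0.0, 1.0, -0.0], [1.0, -0.0, 0.0], [0.0, -0.0, -1.0]]
force: [0.0, -0.2, -1.0]
grip_width: 0.0317
grip_force: 15.0
```

Call:
arm_command:
  rows:
    - [0.55, 0, 0, 0, 0, 0, 0]
    - [0.55, 0, 0, 0, 0, 0, 0]
    - [0.55, 0, 0, 0, 0, 0, 0]
    - [0.55, 0, 0, -0.1, 0, 0, 0]
    - [0.55, 0, 0, -0.25, 0, 0, 0]

```text
clock: 18.75
eef_pos: [0.448, -0.3875, 0.0964]
eef_rot: [[0.0, 1.0, -0.004], [1.0, -0.0, 0.004], [0.004, -0.004, -1.0]]
force: [0.7, -0.6, 0.5]
grip_width: 0.0475
grip_force: 0.0
```

Call:
arm_command:
  rows:
    - [0.55, 0, 0, -0.15, 0, 0, 0]
    - [0.55, 0, 0, -0.3, 0, 0, 0]
    - [0.55, 0, 0, -0.46, 0, 0, 0]
    - [0.55, 0, 0, -0.46, 0, 0, 0]
    - [0.55, 0, 0, -0.46, 0, 0, 0]

```text
clock: 19.25
eef_pos: [0.4498, -0.3889, 0.2138]
eef_rot: [[0.0, 1.0, 0.002], [1.0, -0.0, -0.002], [-0.002, 0.002, -1.0]]
force: [0.6, 0.0, -0.4]
grip_width: 0.048
grip_force: 0.0
```

```bash
python3 m.py blue .051
cat > t.py <<'E'
from h import *
a,A=look('top');b,B=look('side')
for c in ['blue','orange','red']:
  for u,s in blobs(a,c,20,400):
    r=[tri(ray(A,u),ray(B,v)) for v,t in blobs(b,c)]
    print(c,u,s[4],[x[0] for x in r if x[1]<.004 and 0<x[0][2]<.2])
E
python3 t.py
```

```text
19.25 [ 0.4498 -0.3889  0.2138] 0.04800257459567737
[314.8709  77.4905] [301  62  29  32 736] [ 0.4503 -0.2709  0.051 ] rel TCP [ 0.0005  0.1179 -0.1628]
[315.2383 133.9673] [302 120  28  29 642] [ 0.4507 -0.3297  0.051 ] rel TCP [ 0.0008  0.0592 -0.1628]
[315.3399 185.3292] [302 172  27  27 559] [ 0.4507 -0.3887  0.051 ] rel TCP [ 0.0009  0.0001 -0.1628]
blue [436.1929 237.0357] 140 [array([ 0.4486, -0.2632,  0.0964]), array([ 0.4482, -0.2756,  0.0481])]
blue [460.9054 236.4932] 148 [array([ 0.4489, -0.3186,  0.096 ]), array([ 0.4485, -0.3335,  0.0483])]
blue [486.1169 236.1818] 154 [array([ 0.4486, -0.3927,  0.0481])]
orange [448.8103 150.4769] 195 []
orange [188.3861 231.8515] 101 [array([0.4694, 0.3135, 0.0432])]
orange [229.7426 232.5941] 101 [array([0.4663, 0.2141, 0.0432])]
orange [217.3398 272.5146] 103 [array([0.3721, 0.2424, 0.0428])]
red [413.6095 174.2714] 210 [array([ 0.5797, -0.2075,  0.1483])]
```

Call:
arm_command:
  rows:
    - [0.55, 0.16, 0.02, 0, 0, 0, 0]
    - [0.55, 0.34, 0.04, 0, 0, 0, 0]
    - [0.55, 0.52, 0.06, 0, 0, 0, 0]
    - [0.55, 0.7, 0.066, 0, 0, 0, 0]
    - [0.55, 0.88, 0.066, 0, 0, 0, 0]

```text
clock: 19.9
eef_pos: [0.4654, -0.1666, 0.2115]
eef_rot: [[0.0, 1.0, -0.002], [1.0, -0.0, 0.001], [0.001, -0.002, -1.0]]
force: [0.8, 0.0, -0.3]
grip_width: 0.0475
grip_force: 0.0
```

Call:
arm_command:
  rows:
    - [0.55, 0.18, 0, 0, 0, 0, 0]
    - [0.55, 0.36, 0, 0, 0, 0, 0]
    - [0.55, 0.54, 0, 0, 0, 0, 0]
    - [0.55, 0.72, 0, 0, 0, 0, 0]
    - [0.55, 0.9, 0, 0, 0, 0, 0]

```text
clock: 20.4
eef_pos: [0.4651, 0.0578, 0.2117]
eef_rot: [[0.0, 1.0, -0.002], [1.0, -0.0, -0.0], [-0.0, -0.002, -1.0]]
force: [1.0, -0.1, 0.2]
grip_width: 0.048
grip_force: 0.0
```

Call:
arm_command:
  rows:
    - [0.55, 0.18, 0, 0, 0, 0, 0]
    - [0.55, 0.36, 0, 0, 0, 0, 0]
    - [0.55, 0.54, 0, 0.1, 0, 0, 0]
    - [0.55, 0.62, 0, 0.25, 0, 0, 0]
    - [0.55, 0.62, 0, 0.33, 0, 0, 0]

```text
clock: 20.9
eef_pos: [0.4634, 0.2147, 0.1271]
eef_rot: [[-0.006, 1.0, -0.005], [1.0, 0.006, 0.001], [0.001, -0.005, -1.0]]
force: [-1.0, -1.2, -0.4]
grip_width: 0.0476
grip_force: 0.0
```

Call:
arm_command:
  rows:
    - [0.55, 0, 0, 0, 0, 0, 0]
    - [0.55, 0, 0, 0, 0, 0, 0]
    - [0.55, 0, 0, 0, 0, 0, 0]
    - [0.55, 0, 0, 0, 0, 0, 0]

```text
clock: 21.3
eef_pos: [0.4671, 0.2111, 0.1315]
eef_rot: [[0.002, 1.0, 0.002], [1.0, -0.002, 0.0], [0.0, 0.002, -1.0]]
force: [-0.6, -0.7, -0.4]
grip_width: 0.0475
grip_force: 0.0
```

```bash
python3 m.py orange .047
```

```text
21.3 [0.4671 0.2111 0.1315] 0.04753078977983437
[318.5826  81.9035] [ 301   62   36   41 1150] [0.471 0.315 0.047] rel TCP [ 0.0038  0.104  -0.0845]
[207.3289 168.9553] [189 152  36  35 985] [0.3731 0.2439 0.047 ] rel TCP [-0.094   0.0328 -0.0845]
[315.5057 199.8804] [300 183  32  35 878] [0.4683 0.2154 0.047 ] rel TCP [ 0.0011  0.0044 -0.0845]
```

Call:
arm_command:
  rows:
    - [0.55, 0.017, 0.004, 0.15, 0, 0, 0]
    - [0.55, 0.017, 0.004, 0.3, 0, 0, 0]
    - [0.55, 0.017, 0.004, 0.4, 0, 0, 0]
    - [0.55, 0.017, 0.004, 0.4, 0, 0, 0]
    - [0.55, 0.017, 0.004, 0.4, 0, 0, 0]

```text
clock: 21.85
eef_pos: [0.4678, 0.2159, 0.0312]
eef_rot: [[0.001, 1.0, 0.001], [1.0, -0.001, 0.001], [0.001, 0.001, -1.0]]
force: [0.5, 0.6, -0.3]
grip_width: 0.0478
grip_force: 0.0
```

Call:
arm_command:
  rows:
    - [0.2, 0, 0, 0, 0, 0, 0]
    - [0.2, 0, 0, 0, 0, 0, 0]
    - [0.2, 0, 0, 0, 0, 0, 0]
    - [0.2, 0, 0, 0, 0, 0, 0]

```text
clock: 22.25
eef_pos: [0.468, 0.2159, 0.0314]
eef_rot: [[0.0, 1.0, 0.002], [1.0, -0.0, 0.0], [0.0, 0.002, -1.0]]
force: [-1.5, -0.8, 6.1]
grip_width: 0.0312
grip_force: 15.0
```

Call:
arm_command:
  rows:
    - [0.2, 0, 0, -0.12, 0, 0, 0]
    - [0.2, 0, 0, -0.3, 0, 0, 0]
    - [0.2, 0, 0, -0.48, 0, 0, 0]
    - [0.2, 0, 0, -0.66, 0, 0, 0]
    - [0.2, 0, 0, -0.72, 0, 0, 0]

```text
clock: 22.75
eef_pos: [0.469, 0.2172, 0.2149]
eef_rot: [[0.0, 1.0, 0.008], [1.0, -0.0, 0.003], [0.003, 0.008, -1.0]]
force: [0.7, 0.6, -0.5]
grip_width: 0.0316
grip_force: 15.0
```

Call:
arm_command:
  rows:
    - [0.2, -0.1, 0.1, 0, 0, 0, 0]
    - [0.2, -0.23, 0.24, 0, 0, 0, 0]
    - [0.2, -0.36, 0.37, 0, 0, 0, 0]
    - [0.2, -0.47, 0.48, 0, 0, 0, 0]
    - [0.2, -0.5, 0.517, 0, 0, 0, 0]

```text
clock: 23.25
eef_pos: [0.5987, 0.0849, 0.2086]
eef_rot: [[0.008, 1.0, -0.001], [1.0, -0.008, -0.002], [-0.002, -0.001, -1.0]]
force: [-0.3, -0.3, -0.5]
grip_width: 0.0317
grip_force: 15.0
```

Call:
arm_command:
  rows:
    - [0.2, 0, 0, 0.1, 0, 0, 0]
    - [0.2, 0, 0, 0.25, 0, 0, 0]
    - [0.2, 0, 0, 0.35, 0, 0, 0]
    - [0.2, 0, 0, 0.35, 0, 0, 0]
    - [0.2, 0, 0, 0.35, 0, 0, 0]

```text
clock: 23.75
eef_pos: [0.596, 0.0913, 0.1228]
eef_rot: [[-0.001, 1.0, -0.001], [1.0, 0.001, 0.0], [0.0, -0.001, -1.0]]
force: [-0.2, 0.3, -0.1]
grip_width: 0.0315
grip_force: 15.0
```

Call:
arm_command:
  rows:
    - [0.2, 0, 0, 0, 0, 0, 0]
    - [0.2, 0, 0, 0, 0, 0, 0]

```text
clock: 23.95
eef_pos: [0.5972, 0.0911, 0.1244]
eef_rot: [[0.0, 1.0, 0.003], [1.0, -0.0, 0.0], [0.0, 0.003, -1.0]]
force: [0.6, -0.3, -1.1]
grip_width: 0.0317
grip_force: 15.0
```

```bash
python3 m.py orange .106 w2
```

```text
23.95 [0.5972 0.0911 0.1244] 0.03168497673038579
[20.1102 15.8642] [   0    0   43   35 1289] [0.4326 0.221  0.106 ] rel TCP [-0.1646  0.1299 -0.0184]
[315.921  242.8176] [ 287  226   58   30 1316] [0.5985 0.0828 0.106 ] rel TCP [ 0.0013 -0.0082 -0.0184]
```

View pics/w2.png

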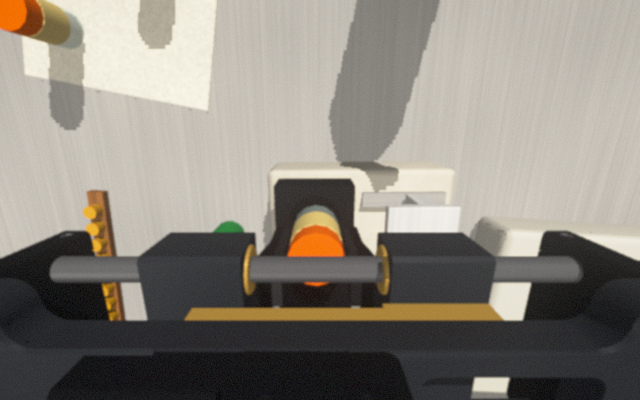

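Call:
arm_command:
  rows:
    - [0.2, -0.003, 0, 0.02, 0, 0, 0]
    - [0.2, -0.003, 0, 0.04, 0, 0, 0]
    - [0.2, -0.003, 0, 0.06, 0, 0, 0]
    - [0.2, -0.003, 0, 0.075, 0, 0, 0]
    - [0.2, -0.003, 0, 0.075, 0, 0, 0]

```text
clock: 24.5
eef_pos: [0.5962, 0.0908, 0.1035]
eef_rot: [[-0.0, 1.0, -0.0], [1.0, 0.0, 0.001], [0.001, -0.0, -1.0]]
force: [0.2, 1.7, -0.4]
grip_width: 0.0318
grip_force: 15.0
```

Call:
arm_command:
  rows:
    - [0.2, 0, 0, 0.02, 0, 0, 0]
    - [0.2, 0, 0, 0.04, 0, 0, 0]
    - [0.2, 0, 0, 0.055, 0, 0, 0]
    - [0.2, 0, 0, 0.06, 0, 0, 0]
    - [0.2, 0, 0, 0.06, 0, 0, 0]

```text
clock: 25.0
eef_pos: [0.5964, 0.0898, 0.0897]
eef_rot: [[0.0, 1.0, -0.0], [1.0, -0.0, -0.001], [-0.001, -0.0, -1.0]]
force: [-2.7, 3.0, 7.8]
grip_width: 0.0316
grip_force: 15.0
```

Call:
arm_command:
  rows:
    - [0.5, 0, 0, 0, 0, 0, 0]
    - [0.5, 0, 0, 0, 0, 0, 0]
    - [0.5, 0, 0, 0, 0, 0, 0]
    - [0.5, 0, 0, -0.15, 0, 0, 0]
    - [0.5, 0, 0, -0.34, 0, 0, 0]

```text
clock: 25.5
eef_pos: [0.5946, 0.0881, 0.1722]
eef_rot: [[0.001, 1.0, -0.006], [1.0, -0.001, -0.002], [-0.002, -0.006, -1.0]]
force: [2.0, -0.3, -0.3]
grip_width: 0.0433
grip_force: 0.0
```

Call:
arm_command:
  rows:
    - [0.55, 0.1, -0.1, -0.14, 0, 0, 0]
    - [0.55, 0.25, -0.22, -0.14, 0, 0, 0]
    - [0.55, 0.4, -0.34, -0.14, 0, 0, 0]
    - [0.55, 0.56, -0.45, -0.14, 0, 0, 0]
    - [0.55, 0.72, -0.505, -0.14, 0, 0, 0]

```text
clock: 26.0
eef_pos: [0.468, 0.2702, 0.2091]
eef_rot: [[-0.0, 1.0, 0.0], [1.0, 0.0, -0.002], [-0.002, 0.0, -1.0]]
force: [0.9, 1.0, 0.9]
grip_width: 0.0477
grip_force: 0.0
```

Call:
arm_command:
  rows:
    - [0.55, 0.17, 0, 0.1, 0, 0, 0]
    - [0.55, 0.17, 0, 0.25, 0, 0, 0]
    - [0.55, 0.17, 0, 0.31, 0, 0, 0]
    - [0.55, 0.17, 0, 0.31, 0, 0, 0]
    - [0.55, 0.17, 0, 0.31, 0, 0, 0]

```text
clock: 26.5
eef_pos: [0.4712, 0.3114, 0.1321]
eef_rot: [[0.002, 1.0, 0.001], [1.0, -0.002, -0.0], [-0.0, 0.001, -1.0]]
force: [0.2, 0.2, 0.4]
grip_width: 0.048
grip_force: 0.0
```

Call:
arm_command:
  rows:
    - [0.55, 0, 0, 0, 0, 0, 0]
    - [0.55, 0, 0, 0, 0, 0, 0]

```text
clock: 26.7
eef_pos: [0.4713, 0.3123, 0.133]
eef_rot: [[0.002, 1.0, 0.003], [1.0, -0.002, 0.001], [0.001, 0.003, -1.0]]
force: [0.2, -0.1, -0.9]
grip_width: 0.0477
grip_force: 0.0
```

```bash
python3 m.py orange .047; python3 t.py
```

```text
26.7 [0.4713 0.3123 0.133 ] 0.04767896819838833
[313.8496 202.0012] [298 185  32  35 851] [0.471  0.3142 0.047 ] rel TCP [-0.0004  0.002  -0.086 ]
blue [582.0098 235.598 ] 102 []
blue [436.1929 237.0357] 140 []
blue [460.8493 236.5342] 146 []
blue [486.0915 236.2157] 153 []
orange [279.2893 172.7358] 159 [array([0.5969, 0.0886, 0.105 ])]
orange [188.534  231.8738] 103 [array([0.4694, 0.3133, 0.0428])]
orange [219.6512 270.4884] 43 []
red [413.6131 174.3518] 199 [array([ 0.5796, -0.2075,  0.1483])]
```

Call:
arm_command:
  rows:
    - [0.55, 0.008, 0, 0.15, 0, 0, 0]
    - [0.55, 0.008, 0, 0.3, 0, 0, 0]
    - [0.55, 0.008, 0, 0.4, 0, 0, 0]
    - [0.55, 0.008, 0, 0.402, 0, 0, 0]
    - [0.55, 0.008, 0, 0.402, 0, 0, 0]

```text
clock: 27.35
eef_pos: [0.4704, 0.3148, 0.0315]
eef_rot: [[0.0, 1.0, 0.0], [1.0, -0.0, 0.0], [0.0, 0.0, -1.0]]
force: [0.2, 0.9, 0.6]
grip_width: 0.0478
grip_force: 0.0
```

Call:
arm_command:
  rows:
    - [0.2, 0, 0, 0, 0, 0, 0]
    - [0.2, 0, 0, 0, 0, 0, 0]
    - [0.2, 0, 0, 0, 0, 0, 0]
    - [0.2, 0, 0, 0, 0, 0, 0]

```text
clock: 27.75
eef_pos: [0.4708, 0.3148, 0.0322]
eef_rot: [[0.0, 1.0, 0.002], [1.0, -0.0, 0.001], [0.001, 0.002, -1.0]]
force: [-1.4, -0.1, 4.9]
grip_width: 0.0314
grip_force: 15.0
```

Call:
arm_command:
  rows:
    - [0.2, 0, 0, -0.12, 0, 0, 0]
    - [0.2, 0, 0, -0.3, 0, 0, 0]
    - [0.2, 0, 0, -0.48, 0, 0, 0]
    - [0.2, 0, 0, -0.66, 0, 0, 0]
    - [0.2, 0, 0, -0.72, 0, 0, 0]

```text
clock: 28.25
eef_pos: [0.4716, 0.3163, 0.216]
eef_rot: [[0.0, 1.0, 0.007], [1.0, -0.0, 0.004], [0.004, 0.007, -1.0]]
force: [1.2, 0.9, -0.6]
grip_width: 0.0316
grip_force: 15.0
```

Call:
arm_command:
  rows:
    - [0.2, -0.15, 0.04, 0, 0, 0, 0]
    - [0.2, -0.33, 0.08, 0, 0, 0, 0]
    - [0.2, -0.51, 0.12, 0, 0, 0, 0]
    - [0.2, -0.69, 0.16, 0, 0, 0, 0]
    - [0.2, -0.85, 0.2, 0, 0, 0, 0]

```text
clock: 28.75
eef_pos: [0.5197, 0.0989, 0.2102]
eef_rot: [[0.001, 1.0, -0.001], [1.0, -0.001, -0.001], [-0.001, -0.001, -1.0]]
force: [0.7, -0.4, -0.9]
grip_width: 0.0318
grip_force: 15.0
```

Call:
arm_command:
  rows:
    - [0.2, -0.15, 0.11, 0, 0, 0, 0]
    - [0.2, -0.263, 0.24, 0, 0, 0, 0]
    - [0.2, -0.263, 0.307, 0.1, 0, 0, 0]
    - [0.2, -0.263, 0.307, 0.23, 0, 0, 0]
    - [0.2, -0.263, 0.307, 0.34, 0, 0, 0]

```text
clock: 29.25
eef_pos: [0.5963, 0.0353, 0.1236]
eef_rot: [[0.001, 1.0, -0.002], [1.0, -0.001, -0.0], [-0.0, -0.002, -1.0]]
force: [0.2, 0.3, -0.7]
grip_width: 0.0313
grip_force: 15.0
```

Call:
arm_command:
  rows:
    - [0.2, 0, 0, 0, 0, 0, 0]
    - [0.2, 0, 0, 0, 0, 0, 0]
    - [0.2, 0, 0, 0, 0, 0, 0]
    - [0.2, 0, 0, 0, 0, 0, 0]

```text
clock: 29.65
eef_pos: [0.5979, 0.0364, 0.1278]
eef_rot: [[0.0, 1.0, 0.003], [1.0, -0.0, -0.0], [-0.0, 0.003, -1.0]]
force: [-0.3, 0.2, -1.0]
grip_width: 0.0315
grip_force: 15.0
```

Call:
arm_command:
  rows:
    - [0.2, 0, -0.001, 0.02, 0, 0, 0]
    - [0.2, 0, -0.001, 0.04, 0, 0, 0]
    - [0.2, 0, -0.001, 0.06, 0, 0, 0]
    - [0.2, 0, -0.001, 0.08, 0, 0, 0]
    - [0.2, 0, -0.001, 0.09, 0, 0, 0]

```text
clock: 30.15
eef_pos: [0.5964, 0.0363, 0.1028]
eef_rot: [[-0.0, 1.0, -0.001], [1.0, 0.0, 0.0], [0.0, -0.001, -1.0]]
force: [0.3, 1.2, -0.1]
grip_width: 0.0315
grip_force: 15.0
```

Call:
arm_command:
  rows:
    - [0.2, 0, 0, 0.0, 0, 0, 0]
    - [0.2, 0, 0, 0.02, 0, 0, 0]
    - [0.2, 0, 0, 0.04, 0, 0, 0]
    - [0.2, 0, 0, 0.055, 0, 0, 0]
    - [0.2, 0, 0, 0.055, 0, 0, 0]

```text
clock: 30.65
eef_pos: [0.5964, 0.0364, 0.0906]
eef_rot: [[0.0, 1.0, -0.001], [1.0, -0.0, -0.001], [-0.001, -0.001, -1.0]]
force: [-2.2, 1.0, 6.7]
grip_width: 0.0319
grip_force: 15.0
```

Call:
arm_command:
  rows:
    - [0.5, 0, 0, 0, 0, 0, 0]
    - [0.5, 0, 0, 0, 0, 0, 0]
    - [0.5, 0, 0, 0, 0, 0, 0]
    - [0.5, 0, 0, -0.15, 0, 0, 0]
    - [0.5, 0, 0, -0.34, 0, 0, 0]

```text
clock: 31.15
eef_pos: [0.5949, 0.0353, 0.1732]
eef_rot: [[0.0, 1.0, -0.006], [1.0, -0.0, -0.0], [-0.0, -0.006, -1.0]]
force: [1.9, 0.8, 0.3]
grip_width: 0.0433
grip_force: 0.0
```

```bash
python3 t.py
```

```text
blue [581.6962 235.0506] 79 []
blue [436.0882 236.9412] 136 [array([ 0.4485, -0.2626,  0.0977]), array([ 0.4483, -0.2751,  0.0491])]
blue [460.6993 236.5556] 153 [array([ 0.4488, -0.3179,  0.0966]), array([ 0.4482, -0.3325,  0.05  ])]
blue [486.0321 236.141 ] 156 [array([ 0.4486, -0.3923,  0.0486])]
orange [275.5217 174.6957] 46 [array([0.5842, 0.0909, 0.1607]), array([0.5932, 0.0964, 0.1126])]
orange [217.4466 272.5243] 103 [array([0.372 , 0.2422, 0.0426])]
red [413.5405 173.8054] 185 []
```

Call:
arm_command:
  rows:
    - [0.55, 0.08, -0.09, -0.14, 0, 0, 0]
    - [0.55, 0.2, -0.21, -0.14, 0, 0, 0]
    - [0.55, 0.32, -0.33, -0.14, 0, 0, 0]
    - [0.55, 0.44, -0.46, -0.14, 0, 0, 0]
    - [0.55, 0.56, -0.59, -0.14, 0, 0, 0]

```text
clock: 31.75
eef_pos: [0.4479, 0.1769, 0.2095]
eef_rot: [[0.001, 1.0, 0.0], [1.0, -0.001, -0.0], [-0.0, 0.0, -1.0]]
force: [1.0, 0.2, -0.4]
grip_width: 0.0481
grip_force: 0.0
```

Call:
arm_command:
  rows:
    - [0.55, 0.13, -0.14, 0, 0, 0, 0]
    - [0.55, 0.26, -0.28, 0, 0, 0, 0]
    - [0.55, 0.26, -0.3, 0.13, 0, 0, 0]
    - [0.55, 0.26, -0.3, 0.26, 0, 0, 0]
    - [0.55, 0.26, -0.3, 0.31, 0, 0, 0]

```text
clock: 32.25
eef_pos: [0.3725, 0.24, 0.1299]
eef_rot: [[-0.001, 1.0, -0.004], [1.0, 0.001, -0.003], [-0.003, -0.004, -1.0]]
force: [-0.2, -0.5, 1.0]
grip_width: 0.0481
grip_force: 0.0
```

Call:
arm_command:
  rows:
    - [0.55, 0, 0, 0, 0, 0, 0]
    - [0.55, 0, 0, 0, 0, 0, 0]
    - [0.55, 0, 0, 0, 0, 0, 0]

```text
clock: 32.55
eef_pos: [0.3753, 0.2417, 0.1335]
eef_rot: [[0.001, 1.0, 0.002], [1.0, -0.001, 0.001], [0.001, 0.002, -1.0]]
force: [0.7, -0.4, 0.8]
grip_width: 0.0477
grip_force: 0.0
```

```bash
python3 m.py orange .047
```

```text
32.55 [0.3753 0.2417 0.1335] 0.0477034801647749
[312.7649 201.924 ] [297 185  32  34 855] [0.3739 0.2437 0.047 ] rel TCP [-0.0014  0.0019 -0.0865]
```

Call:
arm_command:
  rows:
    - [0.55, 0.007, -0.005, 0.15, 0, 0, 0]
    - [0.55, 0.007, -0.005, 0.3, 0, 0, 0]
    - [0.55, 0.007, -0.005, 0.4, 0, 0, 0]
    - [0.55, 0.007, -0.005, 0.404, 0, 0, 0]
    - [0.55, 0.007, -0.005, 0.404, 0, 0, 0]

```text
clock: 33.1
eef_pos: [0.3735, 0.2435, 0.0321]
eef_rot: [[0.0, 1.0, 0.001], [1.0, -0.0, 0.001], [0.001, 0.001, -1.0]]
force: [-0.5, -0.3, 0.8]
grip_width: 0.0472
grip_force: 0.0
```

Call:
arm_command:
  rows:
    - [0.2, 0, 0, 0, 0, 0, 0]
    - [0.2, 0, 0, 0, 0, 0, 0]
    - [0.2, 0, 0, 0, 0, 0, 0]
    - [0.2, 0, 0, 0, 0, 0, 0]

```text
clock: 33.5
eef_pos: [0.3737, 0.2433, 0.0323]
eef_rot: [[0.0, 1.0, 0.002], [1.0, -0.0, 0.001], [0.001, 0.002, -1.0]]
force: [-0.6, -0.4, 7.5]
grip_width: 0.0314
grip_force: 15.0
```

Call:
arm_command:
  rows:
    - [0.2, 0, 0, -0.12, 0, 0, 0]
    - [0.2, 0, 0, -0.3, 0, 0, 0]
    - [0.2, 0, 0, -0.48, 0, 0, 0]
    - [0.2, 0, 0, -0.66, 0, 0, 0]
    - [0.2, 0, 0, -0.72, 0, 0, 0]

```text
clock: 34.0
eef_pos: [0.3745, 0.2446, 0.2156]
eef_rot: [[0.0, 1.0, 0.007], [1.0, -0.0, 0.003], [0.003, 0.007, -1.0]]
force: [0.1, -0.3, -0.7]
grip_width: 0.0316
grip_force: 15.0
```

Call:
arm_command:
  rows:
    - [0.2, -0.1, 0.08, 0, 0, 0, 0]
    - [0.2, -0.23, 0.17, 0, 0, 0, 0]
    - [0.2, -0.36, 0.26, 0, 0, 0, 0]
    - [0.2, -0.49, 0.35, 0, 0, 0, 0]
    - [0.2, -0.63, 0.45, 0, 0, 0, 0]

```text
clock: 34.5
eef_pos: [0.4856, 0.0841, 0.2115]
eef_rot: [[-0.001, 1.0, 0.0], [1.0, 0.001, -0.001], [-0.001, 0.0, -1.0]]
force: [-0.1, 0.3, -0.1]
grip_width: 0.0312
grip_force: 15.0
```

Call:
arm_command:
  rows:
    - [0.2, -0.14, 0.1, 0, 0, 0, 0]
    - [0.2, -0.28, 0.2, 0, 0, 0, 0]
    - [0.2, -0.42, 0.3, 0, 0, 0, 0]
    - [0.2, -0.54, 0.39, 0, 0, 0, 0]
    - [0.2, -0.63, 0.448, 0, 0, 0, 0]

```text
clock: 35.0
eef_pos: [0.5983, -0.0752, 0.2109]
eef_rot: [[0.003, 1.0, -0.0], [1.0, -0.003, -0.0], [-0.0, -0.0, -1.0]]
force: [-0.3, 0.3, -0.5]
grip_width: 0.0317
grip_force: 15.0
```

Call:
arm_command:
  rows:
    - [0.2, 0, 0, 0.1, 0, 0, 0]
    - [0.2, 0, 0, 0.22, 0, 0, 0]
    - [0.2, 0, 0, 0.34, 0, 0, 0]
    - [0.2, 0, 0, 0.34, 0, 0, 0]
    - [0.2, 0, 0, 0.34, 0, 0, 0]

```text
clock: 35.5
eef_pos: [0.5973, -0.0721, 0.1266]
eef_rot: [[0.0, 1.0, -0.0], [1.0, -0.0, 0.0], [0.0, -0.0, -1.0]]
force: [0.6, 0.2, -0.5]
grip_width: 0.0316
grip_force: 15.0
```

Call:
arm_command:
  rows:
    - [0.2, 0, 0, 0, 0, 0, 0]
    - [0.2, 0, 0, 0, 0, 0, 0]

```text
clock: 35.7
eef_pos: [0.5985, -0.072, 0.1282]
eef_rot: [[0.0, 1.0, 0.003], [1.0, -0.0, -0.0], [-0.0, 0.003, -1.0]]
force: [-0.4, -0.4, 0.1]
grip_width: 0.0315
grip_force: 15.0
```

Run:
```python
from h import *
s=env.read_state();print(s['eef_pos'],s['eef_rot'][:,2])
im,C=look('wrist')
hsv=cv2.cvtColor(im,cv2.COLOR_RGB2HSV)
for u,t in blobs(im,'orange',200): print('or',u,t,plane(C,u,.106))
m=cv2.inRange(hsv,np.array((0,0,150)),np.array((180,60,255)))
n,_,st,ce=cv2.connectedComponentsWithStats(m)
for i in range(1,n):
    if 900<st[i,4]<3000 and st[i,2]<70: print('white',ce[i],st[i],plane(C,ce[i],.106))
```

```text
[ 0.5985 -0.072   0.1282] [ 0.0033 -0.0005 -1.    ]
or [311.8456  57.4783] [ 284   26   56   63 2559] [0.5975 0.0375 0.106 ]
or [316.0624 241.8106] [ 287  224   59   32 1410] [ 0.6    -0.0812  0.106 ]
white [312.9192 149.1534] [ 288  124   51   51 2054] [ 0.5979 -0.0164  0.106 ]
white [124.1679 300.409 ] [ 103  283   43   37 1340] [ 0.456  -0.1285  0.106 ]
white [508.8839 301.2157] [ 489  286   40   34 1085] [ 0.7457 -0.1301  0.106 ]
```

Call:
arm_command:
  rows:
    - [0.2, 0, -0.001, 0.02, 0, 0, 0]
    - [0.2, 0, -0.001, 0.04, 0, 0, 0]
    - [0.2, 0, -0.001, 0.06, 0, 0, 0]
    - [0.2, 0, -0.001, 0.08, 0, 0, 0]
    - [0.2, 0, -0.001, 0.09, 0, 0, 0]

```text
clock: 36.25
eef_pos: [0.5967, -0.0722, 0.1029]
eef_rot: [[0.0, 1.0, -0.001], [1.0, -0.0, 0.0], [0.0, -0.001, -1.0]]
force: [-0.0, -0.7, -1.2]
grip_width: 0.0319
grip_force: 15.0
```

Call:
arm_command:
  rows:
    - [0.2, 0, 0, 0.0, 0, 0, 0]
    - [0.2, 0, 0, 0.02, 0, 0, 0]
    - [0.2, 0, 0, 0.04, 0, 0, 0]
    - [0.2, 0, 0, 0.056, 0, 0, 0]
    - [0.2, 0, 0, 0.056, 0, 0, 0]

```text
clock: 36.75
eef_pos: [0.5968, -0.0722, 0.0905]
eef_rot: [[0.0, 1.0, -0.001], [1.0, -0.0, -0.001], [-0.001, -0.001, -1.0]]
force: [-2.5, -0.0, 6.2]
grip_width: 0.0315
grip_force: 15.0
```

Call:
arm_command:
  rows:
    - [0.5, 0, 0, 0, 0, 0, 0]
    - [0.5, 0, 0, 0, 0, 0, 0]
    - [0.5, 0, 0, 0, 0, 0, 0]
    - [0.5, 0, 0, -0.15, 0, 0, 0]
    - [0.5, 0, 0, -0.34, 0, 0, 0]

```text
clock: 37.25
eef_pos: [0.5953, -0.0723, 0.1732]
eef_rot: [[0.0, 1.0, -0.006], [1.0, -0.0, 0.001], [0.001, -0.006, -1.0]]
force: [1.4, 0.3, 0.5]
grip_width: 0.0436
grip_force: 0.0
```

Call:
arm_command:
  rows:
    - [0.3, -0.1, 0, -0.2, 0, 0, 0]
    - [0.2, -0.25, -0.06, -0.2, 0, 0, 0]
    - [0, -0.41, -0.08, -0.2, 0, 0, 0]
    - [0, -0.541, -0.08, -0.2, 0, 0, 0]
    - [0, -0.541, -0.08, -0.2, 0, 0, 0]

```text
clock: 37.75
eef_pos: [0.5759, -0.2147, 0.2241]
eef_rot: [[0.01, 1.0, -0.001], [1.0, -0.01, -0.003], [-0.003, -0.001, -1.0]]
force: [0.4, -0.6, 0.3]
grip_width: 0.0112
grip_force: 0.0
```

Call:
arm_command:
  rows:
    - [0, 0, 0, 0, 0, 0, 0]
    - [0, 0, 0, 0, 0, 0, 0]
    - [0, 0, 0, 0, 0, 0, 0]

```text
clock: 38.05
eef_pos: [0.5774, -0.2056, 0.2249]
eef_rot: [[-0.003, 1.0, 0.0], [1.0, 0.003, 0.001], [0.001, 0.0, -1.0]]
force: [-1.1, -0.4, -1.1]
grip_width: 0.0007
grip_force: 0.0
```

```bash
python3 t.py
python3 - <<'E'
from h import *
s=env.read_state();print(s['clock'],s['eef_pos'],s['grip_width'])
im,_=look('side');cv2.imwrite('pics/s2.png',cv2.resize(im[90:290,170:420],None,fx=3,fy=3)[:,:,::-1])
E
```

```text
blue [582.1216 236.0811] 74 []
blue [436.1929 237.0357] 140 [array([ 0.4486, -0.2632,  0.0964]), array([ 0.4482, -0.2756,  0.0481])]
blue [461.1118 236.4803] 152 [array([ 0.4489, -0.3192,  0.0956]), array([ 0.4485, -0.3342,  0.0479])]
orange [350.2611 171.5287] 157 [array([ 0.5972, -0.0733,  0.1051])]
orange [278.0064 172.5385] 156 [array([0.5874, 0.086 , 0.1563]), array([0.5974, 0.0916, 0.1051])]
orange [302.9548 172.5032] 155 [array([0.5802, 0.0302, 0.1934]), array([0.5967, 0.0346, 0.1048]), array([0.6083, 0.0374, 0.0455])]
red [409.1077 174.9846] 65 [array([ 0.5776, -0.1962,  0.1558])]
38.15 [ 0.5773 -0.206   0.2249] 0.0003879929506069058
```

View pics/s2.png

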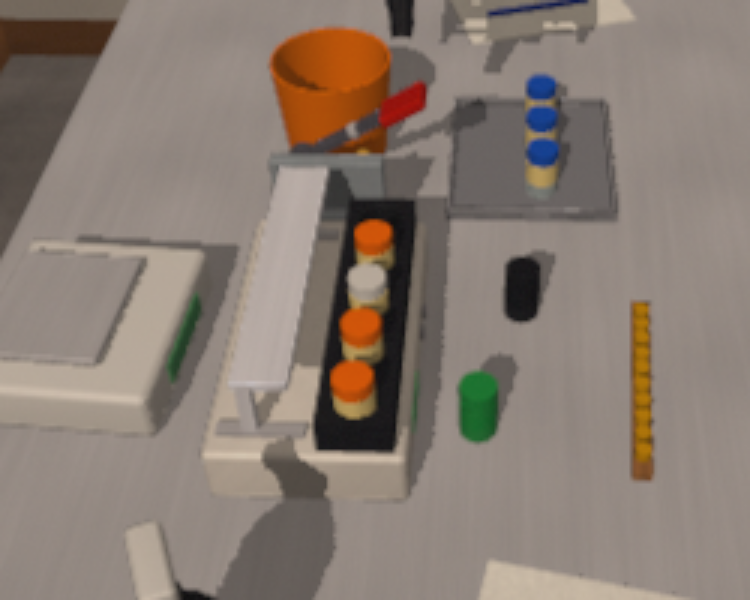

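Call:
arm_command:
  rows:
    - [0, 0, 0, 0.1, 0, 0, 0]
    - [0, 0, 0, 0.18, 0, 0, 0]
    - [0, 0, 0, 0.23, 0, 0, 0]
    - [0, 0, 0, 0.26, 0, 0, 0]
    - [0, 0, 0, 0.29, 0, 0, 0]

```text
clock: 38.7
eef_pos: [0.5778, -0.2073, 0.1526]
eef_rot: [[-0.0, 1.0, 0.001], [1.0, 0.0, -0.0], [-0.0, 0.001, -1.0]]
force: [-0.8, 0.6, 2.7]
grip_width: 0.0003
grip_force: 0.8
```

Call:
arm_command:
  rows:
    - [0, 0, -0.01, 0.03, 0, 0, 0]
    - [0, 0, -0.02, 0.06, 0, 0, 0]
    - [0, 0, -0.03, 0.09, 0, 0, 0]
    - [0, 0, -0.04, 0.12, 0, 0, 0]
    - [0, 0, -0.05, 0.15, 0, 0, 0]

```text
clock: 39.2
eef_pos: [0.5664, -0.2077, 0.1162]
eef_rot: [[0.0, 1.0, 0.005], [1.0, -0.0, -0.001], [-0.001, 0.005, -1.0]]
force: [2.0, -0.1, 2.8]
grip_width: 0.0006
grip_force: 1.9
```

Call:
arm_command:
  rows:
    - [0, 0, 0, 0.025, 0, 0, 0]
    - [0, 0, 0, 0.05, 0, 0, 0]
    - [0, 0, 0, 0.07, 0, 0, 0]
    - [0, 0, 0, 0.08, 0, 0, 0]
    - [0, 0, 0, 0.08, 0, 0, 0]

```text
clock: 39.7
eef_pos: [0.564, -0.2074, 0.0956]
eef_rot: [[0.0, 1.0, -0.002], [1.0, -0.0, -0.001], [-0.001, -0.002, -1.0]]
force: [-4.2, -0.4, 10.5]
grip_width: 0.0004
grip_force: 4.8
```

Pad at 0.0956 with 10 N; press 1.5 mm more briefly, then retreat and check.

Call:
arm_command:
  rows:
    - [0, 0, 0, 0.006, 0, 0, 0]
    - [0, 0, 0, 0.006, 0, 0, 0]
    - [0, 0, 0, -0.08, 0, 0, 0]
    - [0, 0, 0, -0.25, 0, 0, 0]
    - [0, 0, 0, -0.42, 0, 0, 0]

```text
clock: 40.2
eef_pos: [0.5636, -0.2072, 0.1997]
eef_rot: [[-0.0, 1.0, -0.003], [1.0, 0.0, 0.001], [0.001, -0.003, -1.0]]
force: [0.6, 0.0, -0.6]
grip_width: 0.0005
grip_force: 0.0
```

Call:
arm_command:
  rows:
    - [0, 0, -0.2, -0.1, 0, 0, 0]
    - [0, 0, -0.36, -0.1, 0, 0, 0]
    - [0, 0, -0.36, -0.1, 0, 0, 0]
    - [0, 0, -0.36, -0.1, 0, 0, 0]
    - [0, 0, -0.36, -0.1, 0, 0, 0]

```text
clock: 40.7
eef_pos: [0.4754, -0.2073, 0.2246]
eef_rot: [[-0.0, 1.0, 0.001], [1.0, 0.0, 0.0], [0.0, 0.001, -1.0]]
force: [0.5, 0.0, -0.3]
grip_width: 0.0004
grip_force: 0.0
```

```bash
python3 t.py
python3 - <<'E'
from h import *
s=env.read_state();print(s['clock'],s['eef_pos'],s['force'])
im,_=look('side');cv2.imwrite('pics/s3.png',cv2.resize(im[90:290,170:420],None,fx=3,fy=3)[:,:,::-1])
E
```

```text
blue [581.4945 234.4615] 91 []
orange [350.3511 174.0213] 94 [array([ 0.5916, -0.0734,  0.1056])]
orange [277.967  175.0879] 91 [array([0.5821, 0.086 , 0.1569]), array([0.5923, 0.0918, 0.1041])]
orange [303.     175.0444] 90 [array([0.5753, 0.0302, 0.1938]), array([0.5911, 0.0345, 0.1053]), array([0.6028, 0.0374, 0.0441])]
red [408.5263 186.9617] 209 [array([ 0.5624, -0.2076,  0.0881])]
40.8 [ 0.4756 -0.2071  0.2245] [-0.3808 -0.0051  0.1165]
```

View pics/s3.png

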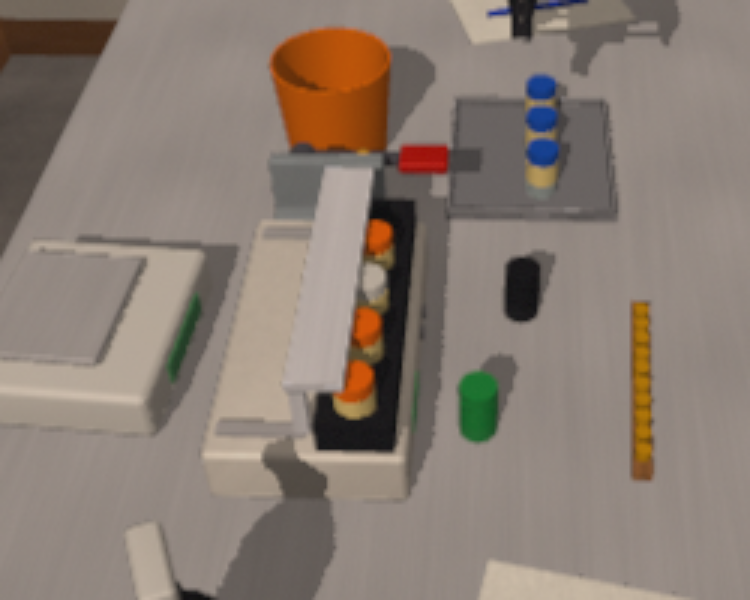

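The lever is latched level (red pad at about 424,158) and the keeper plate covers the rear of all four caps. The three blue vials stand upright on the tray.

```bash
python3 -c "
from bench import ticket
print(ticket.job_done())"
```

```text
the job is handed in; nothing more can be done
None
```

The job is handed in: all three blue-capped vials stand on the tray, all three orange-capped vials are fully seated, the white control vial is still in its socket, and the lever is latched with the keeper plate over the caps, after about 41 s of robot time.

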